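Fill the specimen pot magazine and lock it with its key

TASK

Drop the two specimen pots that stand nearest you on the table (not the one at the very back, beside the tube rack), lids up, one after the other into the top of the upright tube magazine, so that they stack on the pot that is already in it. Then take the key from its stand, push it fully down into the lock beside the tube mouth and turn it clockwise to its stop, so that the arm swings over the mouth and holds the pots in; move the arm only with the key and leave the key in the lock. Leave the open glass jar, the tape roll and the loupe alone.

Things in the scene. Friction and masses are not known exactly. Their poses are not given: they have to be found in the camera images.
- pot_a: Loose specimen pot, white, with a wide white screw lid, 58 mm tall. Body 46 mm in diameter up to 44 mm height, lid 49 mm in diameter from 44 to 58 mm. Solid, 75 g nominal. Origin at the centre of its underside, z up. Stands on the table; it, pot_b and the glass jar swap places. (A like pot at the back left, beside the tube rack, is not part of the job.)
- pot_b: The other loose specimen pot, the same as pot_a.
- pot_c: A third pot of the same kind, already at the bottom of the magazine, lid up. Origin at the centre of its underside.
- magazine: Fixed magazine: base plate 92 x 185 x 12 mm, an upright clear plastic tube open at the top and, 85 mm from the tube axis along +y, a post with the lock (axis upright, top 222 mm above the table). Origin on the tube axis at table height; z up. Tube inner diameter 55 mm, widening to 64 mm over the top 16 mm (outer 71 mm). Low down, the tube has an open window towards -x.
- tube_floor (a point): Point on the tube axis on the magazine's floor, 12 mm above the table: the lowest pot stands here, the next two with their undersides 58 and 116 mm higher.
- tube_mouth (a point): Centre of the tube's mouth, at its rim, 194 mm above the table. With three pots in, the top lid lies 8 mm below it. A pot let go with its foot in the mouth falls into place.
- lock_slot (a point): On the turning lock drum (35 mm diameter): centre of its top face, on the lock axis, 222 mm above the table. z up. The key slot runs along x: 8 mm wide, 26 mm long, 28 mm deep. A flat steel arm, 12 mm wide, turns with the drum and reaches 96 mm from the axis along +x, 198 to 203 mm above the table.
- lock (a joint): Angle of the lock drum, rad. Starts at 0 to 0.25 (arm pointing away from the tube mouth), grows as the drum turns clockwise seen from above, up to its stop at 1.25, where the arm lies across the centre of the tube mouth. Friction about 0.05 N m; stays where it is left. The key has about 0.17 rad of play in the slot, so it must be turned that much more than the drum.
- key: Key, 71 mm tall, upright in the key stand. From the origin (blade's lower end) up along z: blade 24 mm long, 18 mm (x) by 5 mm (y), its first 6 mm only 14 by 3 mm; round collar, 26 mm diameter, 24 to 29 mm, which comes to rest on the drum's top; flat black bow 38 mm (x) by 10 mm (y), 29 to 71 mm, to grip across the 10 mm. 60 g. A half turn about z gives the same key.
- key_stand: Fixed grey block, 56 x 46 x 30 mm, with a slot along its x in which the key stands; the key's collar rests on its top (key origin 6 mm above the table). Origin at the centre of its underside.
- glass_jar: Open glass jar, 55 mm in diameter, 59 mm tall, without lid; bystander, not to be loaded. Origin at the centre of its underside.
- tape_roll: Roll of tape lying flat, 66 mm in diameter, 19 mm high; bystander. Origin at the centre of its underside.
- loupe: Black loupe, 37 mm in diameter, 40 mm tall, standing; bystander. Origin at the centre of its underside.
Mind the look-alikes: they are no part of the job. What is shaped like the key but blue or green is not meant.

How it is judged (in metres and radians):
On the way, in this order (a step that is already met when the one before it is completed fails the run):
1. one loose pot stands upright in the tube on the pot that was there (((z of pot_a in the frame of tube_floor between 0.05 and 0.066 m and horizontal distance between pot_a and tube_floor below 0.008 m and angle between pot_a's own z axis and vertical below 0.15 rad and linear speed of pot_a below 0.02 m/s) or (z of pot_b in the frame of tube_floor between 0.05 and 0.066 m and horizontal distance between pot_b and tube_floor below 0.008 m and angle between pot_b's own z axis and vertical below 0.15 rad and linear speed of pot_b below 0.02 m/s))), for 0.1 s.
2. the other loose pot stands upright on top of it in the tube (((z of pot_a in the frame of tube_floor between 0.05 and 0.066 m and horizontal distance between each of pot_a, pot_b and tube_floor below 0.008 m and angle between each of pot_a, pot_b's own z axis and vertical below 0.15 rad and z of pot_b in the frame of tube_floor between 0.108 and 0.124 m) or (z of pot_b in the frame of tube_floor between 0.05 and 0.066 m and horizontal distance between each of pot_b, pot_a and tube_floor below 0.008 m and angle between each of pot_b, pot_a's own z axis and vertical below 0.15 rad and z of pot_a in the frame of tube_floor between 0.108 and 0.124 m))), for 0.1 s.
3. the key is fully down in the lock (z of key in the frame of lock_slot below -0.018 m and horizontal distance between key and lock_slot below 0.005 m and angle between key's own z axis and vertical below 0.15 rad), for 0.1 s.
4. the key, still in the lock, has been turned to the stop (all of step 3 and value of joint lock above 1.1 rad), for 0.2 s.
At the end, for the whole second after the job is handed in: All three pots at rest, lids up, stacked in the tube, 0, 58 and 116 mm above its floor (within 8 mm, 0.15 rad; the loose two in either order); key at rest, upright, 18 mm or more deep in the lock, within 5 mm of its axis; lock above 1.1 rad; jar, tape roll, loupe within 30 mm of their starts (all of step 4 and z of pot_c in the frame of tube_floor between -0.008 and 0.008 m and horizontal distance between pot_c and tube_floor below 0.008 m and angle between pot_c's own z axis and vertical below 0.15 rad and ((z of pot_a in the frame of tube_floor between 0.05 and 0.066 m and horizontal distance between each of pot_a, pot_b and tube_floor below 0.008 m and angle between each of pot_a, pot_b's own z axis and vertical below 0.15 rad and z of pot_b in the frame of tube_floor between 0.108 and 0.124 m) or (z of pot_b in the frame of tube_floor between 0.05 and 0.066 m and horizontal distance between each of pot_b, pot_a and tube_floor below 0.008 m and angle between each of pot_b, pot_a's own z axis and vertical below 0.15 rad and z of pot_a in the frame of tube_floor between 0.108 and 0.124 m)) and linear speed of each of pot_a, pot_b, pot_c, key below 0.02 m/s and distance of each of glass_jar, tape_roll, loupe from where it was at the start of the episode below 0.03 m); the robot touches nothing.
It fails at once if the arm is swung towards the mouth without the key in the lock (lock past 0.45 rad with the key less than 8 mm in or off the slot) (value of joint lock above 0.45 rad and (z of key in the frame of lock_slot above -0.008 m or horizontal distance between key and lock_slot above 0.012 m)).
It fails at once if the glass jar is shifted by more than 30 mm or tipped over (distance of glass_jar from where it was at the start of the episode above 0.03 m or angle between glass_jar's own z axis and vertical above 0.5 rad).
It fails at once if the tape roll is shifted by more than 30 mm or tipped over (distance of tape_roll from where it was at the start of the episode above 0.03 m or angle between tape_roll's own z axis and vertical above 0.5 rad).
It fails at once if the loupe is shifted by more than 30 mm or tipped over (distance of loupe from where it was at the start of the episode above 0.03 m or angle between loupe's own z axis and vertical above 0.5 rad).
It also fails if it takes over 64 s, if anything falls off the work surface, if the arm or the gripper's body presses on something with over 40 N, if the wrist force passes 120 N, or if a joint passes its speed limit or range.

ROBOT

A 7-joint arm with a two-finger parallel gripper is mounted at the origin on a cart in front of the work surface, level with it; the furniture and walls round the work are solid. World frame = base frame: x ahead of the robot, y to its left, z up, the work surface at z = 0. Lengths are in mm, angles in rad, forces in N, time in s.
With the tool pointing down it reaches from about 425 to 875 mm from the base axis. Payload 8.4 kg.
Tool frame: the origin (TCP) lies at the very end of the fingers, on their centre line; the grasp point (between the pads) lies 19 mm behind it (tcp_to_grasp is the distance from the TCP to the grasp point, in mm); z points along the fingers, y is the line along which they close (so a half turn about z gives the same grasp; the last joint's range is limited). The gripper opens to 87 mm and grips with 3 to 60 N. Pads are 19 mm wide; open, the fingers measure 117 mm over their backs; the gripper's body (75 mm by 190 mm) begins 51 mm behind the grasp point.
Start: joints at [-1.236, 0.333, 0.04, 1.465, -0.013, 1.343, -0.059], TCP at [273.207, 589.764, 222.546] pointing down, gripper open.
Joint ranges: [-2.58, 2.58], [-0.38, 2.09], [-1.3, 1.39], [0.25, 2.4], [-1.5, 4.64], [0.08, 2.09], [-2.65, 2.65]. Speed limits (rad/s): [2.22, 2.22, 2.79, 2.79, 3.14, 3.14, 3.14].

INTERFACE

Orientations are given as a rotation vector (axis times angle).
In Python, from workcell import get_obs, camera, camera_params, sign_off, tcp_to_grasp gives the robot as it stands. The module is installed in compiled form; this text tells all that it offers.
- The arm moves only by the shell command python3 -m pendant 'ROWS' [FORCE]. ROWS is text: rows parted by semicolons, each of 5 numbers parted by spaces: the shift along the tool's x, y, z in m, then the turn about the tool's z in degrees, then the opening, from -1 (shut) to 1 (fully open). In form: tx ty tz yaw jaw; .... A call has 1 to 20 rows; each row is the pose to reach, as a shift and turn from the pose commanded when the call began, along the tool's axes at that moment; what a row does not reach only later rows make up. A row lasts 1/10 s, in which the tool goes at most 50 mm and 8.59 degrees, less where a joint would pass 70% of its speed; a pose out of reach is approached as far as the arm can. A call with a gripper value outside its range is refused whole. The fingers move at their own pace and stop on an object; FORCE is the grip in N (left out, the last holds). Time passes only in rows, so rows that repeat a pose let the fingers close. It gives the time, the measured TCP pose, the force, the opening and the grip force at its end, in the units of the state.
- get_obs(): the state, without advancing time (a new reading comes with each control period).
- camera(name): name is "scene" or "side" or "wrist"; returns (picture, depth): 480x640x3 uint8, red, green, blue; 480x640 float32, mm along the optical axis (not along the pixel's ray), 0 where there is no reading.
- camera_params(name): a dict with "fx", "fy", "cx", "cy" (pixels), "R" (3x3) and "t" (3): a world point X has camera coordinates R X + t. Camera axes: x right, y down, z forward; pixel columns grow to the right and rows downward; lengths in mm; the calibration is good to about 2 mm. A picture is of the moment at which its call begins: read the wrist's pose just before it. camera_params takes no time and is no camera call; for the wrist camera it gives the pose at the moment of the call.
- sign_off(): hands the job in; it is judged then, once.
The state is a dict: "clock": time; "qpos": joint angles; "joint_velocities": joint speeds; "joint_efforts": joint torques, N m; "tool_pos": TCP position; "orientation": TCP orientation; "ft_force": force on the tool from outside, world axes, zero at the start; "ft_torque": the same for the moment, N m; "width": finger opening in mm; "grasp_force": force on a finger pad.
Only numpy, scipy, OpenCV 4.12 (cv2) and the standard library are available. Lean on these libraries where they do the work, as an engineer would, in place of code of your own. Each camera call takes 0.05 s, during which the arm holds its last target. There are 200 camera calls.

## Working session

There is one attempt and no reset: what is moved stays moved. The work goes in short steps, Python scripts to look and compute and a shell command to move; the robot and the scene stay as the last step left them, time stands still between calls to the robot, and variables do not carry over. Pictures are saved under pics/ and viewed, at most 14 in all, crops included, and the job is handed in when it is done.

```bash
mkdir -p pics
cat > h.py <<'E'
import numpy as np, cv2
from workcell import *
def pts(name):
    p=camera_params(name); im,d=camera(name)
    v,u=np.mgrid[:480,:640]
    c=np.stack([(u-p['cx'])/p['fx']*d,(v-p['cy'])/p['fy']*d,d],-1)
    w=(c-np.array(p['t']))@np.array(p['R'])
    w[d==0]=np.nan
    return im,d,w
def ray(name,u,v,z):
    p=camera_params(name);R=np.array(p['R']);o=-R.T@np.array(p['t'])
    r=R.T@np.array([(u-p['cx'])/p['fx'],(v-p['cy'])/p['fy'],1]); return o+r*(z-o[2])/r[2]
E
python3 - <<'E'
from h import *
for n in ['scene','side']:
    im,d,w=pts(n); cv2.imwrite(f'pics/{n}0.png',im[...,::-1]); np.savez(f'{n}0.npz',im=im,d=d,w=w)
    p=camera_params(n); print(n,(-np.array(p['R']).T@p['t']).round(),np.array(p['R']).round(2).tolist())
print(get_obs(), tcp_to_grasp)
E
```

```text
scene [ 165. -635.  640.] [[0.88, -0.47, 0.01], [-0.25, -0.49, -0.83], [0.4, 0.73, -0.55]]
side [  -1. -748.  741.] [[0.84, -0.54, 0.02], [-0.28, -0.46, -0.85], [0.47, 0.7, -0.53]]
{'clock': 0.1, 'qpos': array([-1.23619804,  0.33380692,  0.03985447,  1.46615004, -0.01339728,
        1.3432978 , -0.0584999 ]), 'joint_velocities': array([ 0.00023845, -0.0005864 , -0.00100004, -0.00319446, -0.00030297,
        0.00099497, -0.00034179]), 'joint_efforts': array([ 5.67657320e-03, -6.57815695e+01,  1.34134322e+00, -4.04708111e+01,
       -5.93043049e-02,  4.09056852e-02,  1.78262337e-05]), 'tool_pos': array([273.04917133, 589.41776237, 221.78553985]), 'orientation': array([-6.76027288e-01, -3.06777556e+00,  2.16764469e-03]), 'ft_force': array([ 0.34187738,  0.12729378, -0.1683478 ]), 'ft_torque': array([-0.03283514,  0.02143251, -0.06373814]), 'grasp_force': 0.0, 'width': 87.16178035497907} 18.700000000000003
```

View pics/scene0.png

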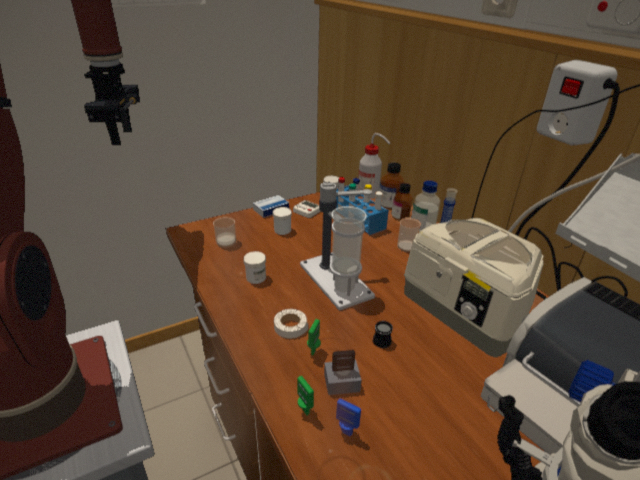

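View pics/side0.png

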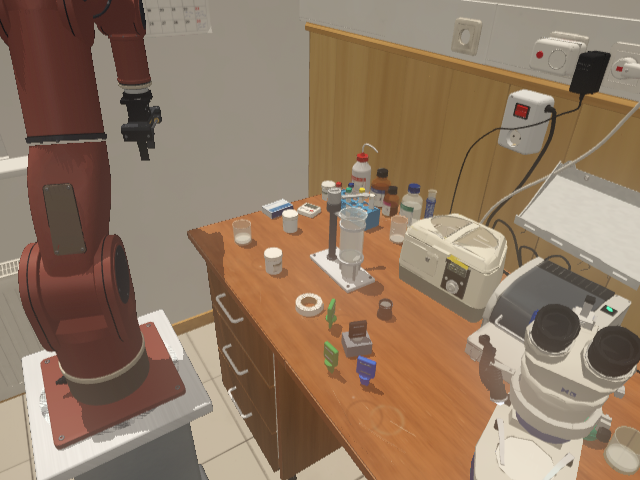

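The scene view has pots at (256,268) and (283,222). A third at (331,184), beside the rack, is excluded. The open jar is at (225,232). The dark key stands in the grey block at (343,370), and the green ones at (314,337) and (305,395) and the blue one at (348,415) are decoys. The drum is at (329,188) and the tube mouth at (348,214).

Run:
```python
from h import *
for n,S in [('scene',dict(potN=(256,268),potF=(283,222),back=(331,184),jar=(225,232),tape=(291,323),loupe=(383,334),key=(343,362),tube=(348,222),drum=(329,190),arm=(365,193))),('side',dict(potN=(273,261),potF=(290,221),key=(357,332),tube=(352,222),drum=(334,195)))]:
    z=np.load(n+'0.npz');w=z['w']
    for k,(u,v) in S.items():
        r=30;P=w[v-r:v+r,u-r:u+r].reshape(-1,3)
        g=w[v,u]; m=np.linalg.norm(P[:,:2]-g[:2],axis=1)<50; P=P[m]
        lo,hi=dict(potN=(54,64),potF=(54,64),back=(54,64),jar=(52,66),tape=(15,24),loupe=(35,45),key=(38,85),tube=(188,200),drum=(218,227),arm=(196,206))[k]
        Q=P[(P[:,2]>lo)&(P[:,2]<hi)]
        if len(Q)<3: print(n,k,'none',g.round());continue
        mm=(Q.min(0)+Q.max(0))/2
        s=''
        if len(Q)>8:
            c,(a,b),t=cv2.minAreaRect(Q[:,:2].astype(np.float32)); s=(np.round(c),round(a),round(b),round(t))
        print(n,k,len(Q),Q.mean(0).round(1),mm.round(1),Q[:,2].max().round(),s)
a=cv2.resize(np.load('scene0.npz')['im'][170:430,200:420,::-1],None,fx=2.3,fy=2.3,interpolation=cv2.INTER_CUBIC);cv2.imwrite('pics/c1.png',a)
```

```text
scene potN 183 [452.  154.5  55.4] [451. 154.  56.] 58.0 (array([451., 155.]), 47, 47, 48)
scene potF 102 [595.  314.6  55.2] [594.5 316.2  55.6] 57.0 (array([595., 316.]), 48, 45, 62)
scene back none [620. 113. 218.]
scene jar 71 [440.1 330.2  54.6] [441.6 330.1  55.1] 58.0 (array([442., 330.]), 53, 52, 2)
scene tape 401 [450.8 -29.3  16.8] [451.6 -27.2  17.7] 20.0 (array([451., -27.]), 66, 64, 72)
scene loupe 102 [ 590.7 -146.1   37.3] [ 590.6 -147.    37.4] 40.0 (array([ 590., -146.]), 32, 33, 11)
scene key 431 [ 467.3 -198.6   60.4] [ 469.  -196.5   57.7] 77.0 (array([ 469., -197.]), 11, 39, 71)
scene tube 154 [620.8  55.1 192.3] [616.4  46.2 194. ] 200.0 (array([622.,  52.]), 89, 69, 64)
scene drum 76 [608.8 106.9 219.1] [609.2 105.5 219.5] 221.0 (array([609., 106.]), 34, 31, 26)
scene arm 131 [668.7  82.5 199.8] [667.4  83.1 199.6] 203.0 (array([668.,  85.]), 21, 64, 65)
side potN 130 [450.1 156.5  55.6] [449.6 156.5  56.5] 59.0 (array([450., 156.]), 48, 45, 53)
side potF 74 [594.3 318.3  55.6] [594.8 315.8  56.6] 59.0 (array([594., 317.]), 44, 45, 16)
side key 274 [ 466.4 -195.6   59.9] [ 467.8 -193.9   57.7] 77.0 (array([ 468., -194.]), 13, 37, 74)
side tube 54 [592.5   7.8 190.8] [603.3  18.6 191.1] 194.0 (array([596.,  12.]), 39, 69, 48)
side drum 49 [607.1 108.6 219.5] [608.1 109.4 220.4] 223.0 (array([607., 109.]), 36, 30, 66)
```

View pics/c1.png

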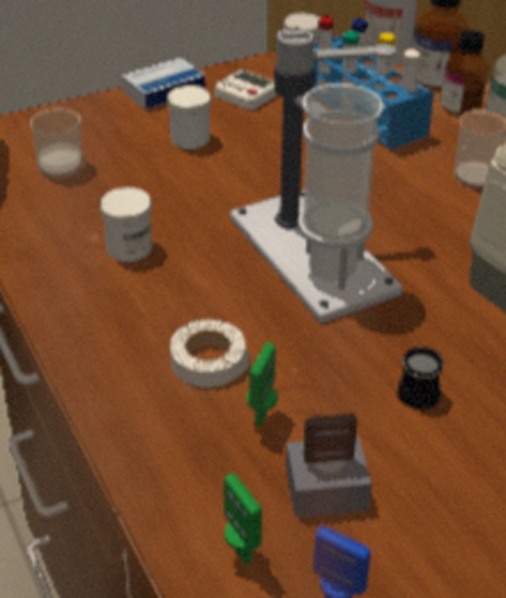

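```bash
cat >> h.py <<'E'
from scipy.spatial.transform import Rotation as Ro
def aim(x,y,z,ang=None):
    "tool shift (m) and yaw (deg) to TCP x,y,z with closing line at world angle ang (deg)"
    o=get_obs(); R=Ro.from_rotvec(o['orientation']).as_matrix()
    s=R.T@(np.array([x,y,z])-o['tool_pos'])/1000
    yaw=0
    cur=np.degrees(np.arctan2(R[1,1],R[0,1]))
    if ang is not None: yaw=-((ang-cur+90)%180-90)
    print('aim',s.round(4),'yaw',round(yaw,1),'cur',round(cur,1),'q7',o['qpos'][6].round(2),'tilt',R[:2,2].round(4))
E
python3 - <<'E'
from h import *
aim(500,100,400,70)
z=np.load('scene0.npz');w=z['w'];im=z['im'].astype(int)
m=(im.min(-1)>150)&(w[...,2]>7)&(w[...,2]<17)&(w[...,0]>520)&(w[...,0]<720)&(w[...,1]>-80)&(w[...,1]<180)
print(cv2.minAreaRect(w[m][:,:2].astype(np.float32)),m.sum())
# green, blue
h=cv2.cvtColor(z['im'],cv2.COLOR_RGB2HSV)
for nm,lo,hi in(('g',50,75),('b',110,125)):
    k=((h[...,0]>lo)&(h[...,0]<hi)&(h[...,1]>130)&(w[...,2]>5)&(w[...,2]<100)&(w[...,0]<560)).astype(np.uint8)
    N,l,s,c=cv2.connectedComponentsWithStats(k)
    for i in range(1,N):
        if s[i,4]>30: Q=w[l==i];print(nm,c[i].round(),Q.min(0).round(),Q.max(0).round())
a=(w[...,2]>197)&(w[...,2]<207)&(w[...,0]>560)&(w[...,0]<740)&(w[...,1]>30)&(w[...,1]<140)&(h[...,1]<80)
print(np.c_[w[a][::6]].round())
E
```

```text
aim [-0.4117 -0.3489 -0.1777] yaw -4.9 cur 65.1 q7 -0.06 tilt [-0.0005 -0.0013]
((607.6019897460938, 60.695037841796875), (183.76678466796875, 87.32062530517578), 89.32843780517578) 679
g [313. 336.] [ 442. -127.    6.] [ 472. -100.   72.]
g [305. 395.] [ 373. -239.    7.] [ 389. -201.   72.]
b [351. 415.] [ 413. -303.   14.] [ 435. -270.   72.]
[[685.  86. 201.]
 [698.  83. 200.]
 [675.  86. 201.]
 [688.  82. 200.]
 [699.  76. 200.]
 [636. 100. 201.]
 [647.  94. 201.]
 [660.  88. 201.]
 [673.  83. 201.]
 [684.  77. 201.]
 [695.  71. 201.]
 [630.  99. 201.]
 [642.  94. 201.]
 [654.  89. 200.]
 [665.  83. 200.]
 [677.  77. 200.]
 [687.  70. 201.]
 [596. 104. 204.]
 [619.  94. 204.]
 [634.  94. 200.]
 [646.  89. 199.]
 [657.  82. 200.]
 [672.  81. 197.]
 [685.  70. 199.]
 [592. 105. 202.]
 [600.  94. 205.]
 [612.  89. 205.]
 [629.  94. 199.]
 [643.  88. 198.]
 [663.  79. 197.]
 [594. 100. 202.]
 [604.  92. 203.]
 [619.  93. 199.]
 [601.  95. 200.]
 [612.  90. 200.]
 [600.  94. 198.]]
```

```bash
python3 -m pendant '0 0 -0.178 0 1; 0 0 -0.178 0 1; -0.41 -0.35 -0.178 -5 1; -0.41 -0.35 -0.178 -5 1; -0.41 -0.35 -0.178 -5 1; -0.41 -0.35 -0.178 -5 1; -0.41 -0.35 -0.178 -5 1; -0.41 -0.35 -0.178 -5 1; -0.41 -0.35 -0.178 -5 1; -0.41 -0.35 -0.178 -5 1; -0.41 -0.35 -0.178 -5 1; -0.41 -0.35 -0.178 -5 1; -0.41 -0.35 -0.178 -5 1; -0.41 -0.35 -0.178 -5 1; -0.41 -0.35 -0.178 -5 1; -0.41 -0.35 -0.178 -5 1; -0.41 -0.35 -0.178 -5 1' 30
python3 - <<'E'
from h import *
im,d,w=pts('wrist');cv2.imwrite('pics/w1.png',im[...,::-1]);np.savez('w1.npz',im=im,d=d,w=w)
p=camera_params('wrist');print((-np.array(p['R']).T@p['t']).round(),np.array(p['R']).round(2).tolist(),p['fx'])
aim(450,155,120,0)
E
```

```text
clock: 1.8
tool_pos: [497.6, 101.3, 400.1]
orientation: [-0.538, -3.094, 0.001]
ft_force: [-0.3, 0.8, -0.0]
width: 86.9
grasp_force: 0.0
[433. 125. 563.] [[0.34, 0.94, -0.0], [0.91, -0.33, 0.25], [0.24, -0.09, -0.97]] 361.07264429932246
aim [0.0629 0.0347 0.2802] yaw 70.3 cur 70.3 q7 0.94 tilt [-0.0006 -0.0002]
```

View pics/w1.png

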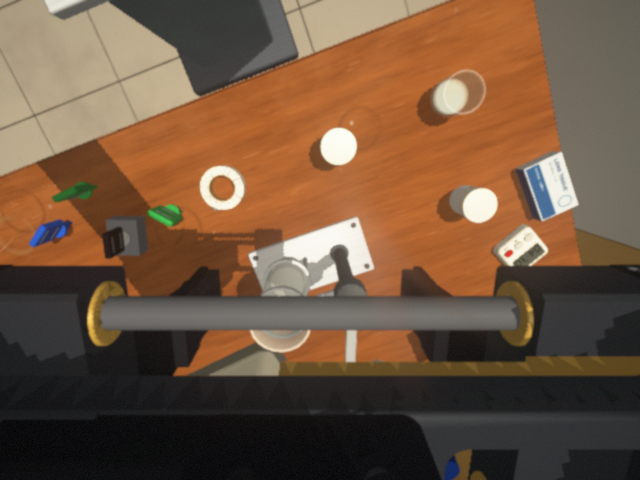

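The wrist view shows pot lids at (338,146) and (480,205). The jar is at (457,95), the dark key at (115,240) and the tube mouth, partly hidden, at about (281,325). The arm is at (350,345). Next I refine the lid centres.

Run:
```python
from h import *
z=np.load('w1.npz');im=z['im'];w=z['w']
for (u,v) in ((338,146),(484,205)):
    m=((im.min(-1)>170)&(w[...,2]>45)&(w[...,2]<70)).astype(np.uint8);m[:v-40]=0;m[v+40:]=0;m[:,:u-40]=0;m[:,u+40:]=0
    c=max(cv2.findContours(m,0,1)[0],key=cv2.contourArea);P=np.array([ray('wrist',*q[0],58)[:2] for q in c],np.float32)
    print(cv2.minEnclosingCircle(P),w[v,u].round())
# tube rim from scene: points z190-196 w/o arm
z=np.load('scene0.npz');w=z['w'];m=(abs(w[...,2]-193)<3.5)&(np.hypot(w[...,0]-608,w[...,1]-22)<45)&(np.hypot(w[...,0]-608,w[...,1]-22)>24)
Q=w[m];print(len(Q),cv2.minEnclosingCircle(Q[:,:2].astype(np.float32)),Q.mean(0))
from scipy.optimize import least_squares
f=least_squares(lambda p:np.hypot(Q[:,0]-p[0],Q[:,1]-p[1])-p[2],[608,22,34],loss='soft_l1');print(f.x)
aim(451,155,250,0);aim(451,155,33,0)
```

```text
((451.80889892578125, 158.160400390625), 24.33572769165039) [452. 158.  57.]
((596.134765625, 320.25860595703125), 24.28416633605957) [599. 327.  55.]
136 ((608.3950805664062, 22.321826934814453), 36.32593536376953) [609.24581121  22.25678368 191.24106598]
[608.2901182   21.5826759   33.40196343]
aim [0.062  0.035  0.1502] yaw 70.3 cur 70.3 q7 0.94 tilt [-0.0006 -0.0002]
aim [0.0619 0.0351 0.3672] yaw 70.3 cur 70.3 q7 0.94 tilt [-0.0006 -0.0002]
```

```bash
python3 -m pendant '0.062 0.037 0.05 70 1; 0.062 0.037 0.1 70 1; 0.062 0.037 0.15 70 1; 0.062 0.037 0.2 70 1; 0.062 0.037 0.25 70 1; 0.062 0.037 0.25 70 1; 0.062 0.037 0.27 70 1; 0.062 0.037 0.28 70 1; 0.062 0.037 0.28 70 1; 0.062 0.037 0.28 70 1; 0.062 0.037 0.32 70 1; 0.062 0.037 0.35 70 1; 0.062 0.037 0.367 70 1; 0.062 0.037 0.367 70 1; 0.062 0.037 0.367 70 0.2; 0.062 0.037 0.367 70 0; 0.062 0.037 0.367 70 0; 0.062 0.037 0.367 70 0; 0.062 0.037 0.367 70 0' 25
python3 - <<'E'
from h import *
aim(608,22,260);print(get_obs()['qpos'].round(2))
E
```

```text
clock: 3.75
tool_pos: [452.6, 155.9, 34.0]
orientation: [2.218, 2.224, 0.001]
ft_force: [-0.5, -0.7, 0.2]
width: 55.0
grasp_force: 0.0
aim [-0.1342  0.1552 -0.2259] yaw 0 cur 0.2 q7 -0.34 tilt [0.0007 0.0005]
[-0.76  0.19  0.37  2.09 -0.09  0.88 -0.34]
```

```bash
python3 -m pendant '0 0 0 0 -1; 0 0 0 0 -1; 0 0 0 0 -1; 0 0 0 0 -1; 0 0 -0.05 0 -1; 0 0 -0.1 0 -1; 0 0 -0.15 0 -1; 0 0 -0.2 0 -1; 0 0 -0.22 0 -1; 0 0 -0.22 0 -1; 0 0 -0.22 0 -1' 25
python3 - <<'E'
from h import *
im,d,w=pts('wrist');cv2.imwrite('pics/w2.png',im[...,::-1])
m=(abs(w[...,2]-193)<4)&(np.hypot(w[...,0]-608,w[...,1]-22)<45)&(np.hypot(w[...,0]-608,w[...,1]-22)>24)
Q=w[m];print(len(Q)); 
if len(Q)>9:print(cv2.minEnclosingCircle(Q[:,:2].astype(np.float32)))
aim(608,22,254)
E
```

```text
clock: 4.85
tool_pos: [452.0, 155.6, 252.7]
orientation: [-2.218, -2.224, 0.001]
ft_force: [0.5, -0.4, -1.9]
width: 47.4
grasp_force: 25.0
3
aim [-0.1338  0.156  -0.0022] yaw 0 cur 0.1 q7 -0.44 tilt [-0.002  -0.0012]
```

View pics/w2.png

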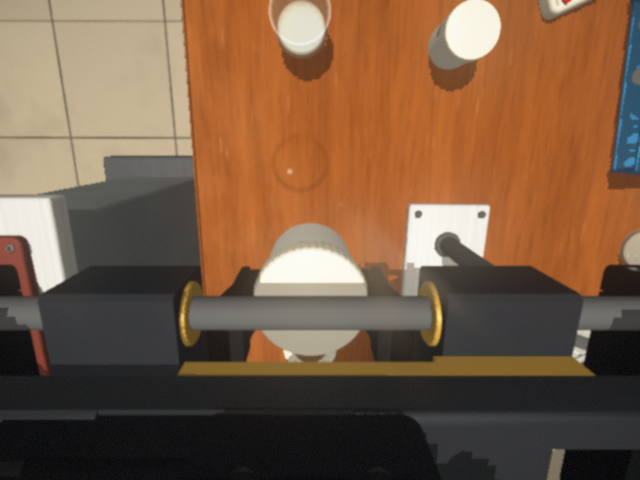

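```bash
python3 -m pendant '0 0 -0.02 0 -1; -0.134 0 -0.02 0 -1; -0.134 0 -0.02 0 -1; -0.134 0 -0.02 0 -1; -0.134 0.156 -0.02 0 -1; -0.134 0.156 -0.02 0 -1; -0.134 0.156 -0.02 0 -1; -0.134 0.156 -0.02 0 -1; -0.134 0.156 -0.02 0 -1; -0.134 0.156 -0.02 0 -1'
python3 - <<'E'
from h import *
im,d,w=pts('scene');im2,d2,w2=pts('side')
cv2.imwrite('pics/s2.png',np.hstack([cv2.resize(a[100:320,u:u+160,::-1],None,fx=2.5,fy=2.5,interpolation=2) for a,u in((im,270),(im2,270))]))
aim(608,22,218,0)
E
```

```text
clock: 5.9
tool_pos: [607.5, 21.6, 272.4]
orientation: [-2.219, -2.222, 0.003]
ft_force: [-0.4, 0.7, -0.9]
width: 46.7
grasp_force: 25.0
aim [0.0001 0.0004 0.0559] yaw 0.1 cur 0.1 q7 0.02 tilt [0.0001 0.001 ]
```

View pics/s2.png

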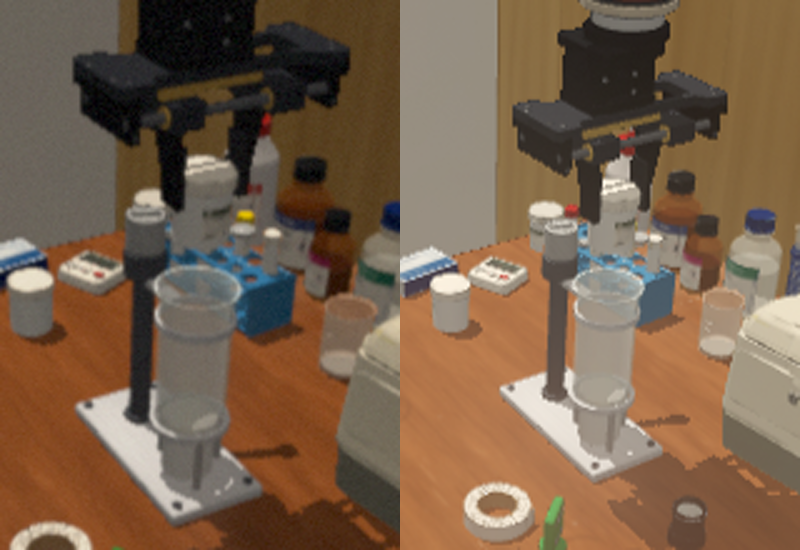

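The pot hangs over the tube, but it looks a few pixels right of the tube axis in both views, so I measure that before lowering.

Run:
```python
from h import *
from scipy.optimize import least_squares
for n in('scene','side'):
    im,d,w=pts(n)
    for nm,lo,hi,r,R in(('pot',240,266,23,40),('rim',189,196,35.5,42),('tubebody',90,150,29,40)):
        m=(w[...,2]>lo)&(w[...,2]<hi)&(np.hypot(w[...,0]-608,w[...,1]-22)<R)
        if nm=='pot': m&=im.min(-1)>90
        Q=w[m]
        if len(Q)<10: continue
        f=least_squares(lambda p:np.hypot(Q[:,0]-p[0],Q[:,1]-p[1])-r,[608,22],loss='soft_l1') if nm!='rim' else least_squares(lambda p:np.hypot(Q[:,0]-p[0],Q[:,1]-p[1])-34,[608,22],loss='soft_l1')
        print(n,nm,len(Q),f.x.round(1),round(Q[:,2].min()))
    p=camera_params(n)
    def pr(X): c=np.array(p['R'])@X+p['t'];return (c[:2]/c[2]*p['fx']+[p['cx'],p['cy']]).round(1)
    print('axis proj at foot 239, rim 194, 250:',pr([608,22,239]),pr([608,22,194]),pr([608,22,254]))
    v=int(pr([608,22,254])[1]); row=im[v,300:400].min(-1); u=np.where(row>120)[0]+300; print(v,u)
```

```text
scene pot 167 [607.7  22.6] 240
scene rim 151 [607.9  21.5] 189
scene tubebody 708 [608.   21.3] 90
axis proj at foot 239, rim 194, 250: [349.7 193.8] [348.4 214.1] [350.1 186.8]
186 [321 322 328 329 330 331 332 334 335]
side pot 182 [607.3  24.9] 241
side rim 98 [607.6  24.2] 189
side tubebody 476 [607.2  24.1] 90
axis proj at foot 239, rim 194, 250: [354.9 197.1] [353.7 213.5] [355.2 191.5]
191 [300 301 302 303 304 305 306 307 324 325 326 327 328 329 330 331 332 333
 334 335 336 337 338 339 340 345 346 347 348 349 350 351 352 353 354 355
 365 366]
```

Pot and tube axes agree within about 1 mm in both views. I lower and release.

```bash
python3 -m pendant '0 0 0.03 0 -1; 0 0 0.045 0 -1; 0 0 0.054 0 -1; 0 0 0.054 0 -1; 0 0 0.054 0 -1; 0 0 0.054 0 0.6; 0 0 0.054 0 0.6; 0 0 0.054 0 0.6; 0 0 0.054 0 0.6; 0 0 0 0 0.6; 0 0 -0.02 0 0.6; 0 0 -0.02 0 0.6'
python3 - <<'E'
from h import *
for n in('scene','side'):
    im,d,w=pts(n)
    if n=='scene': cv2.imwrite('pics/s3.png',cv2.resize(im[150:330,270:430,::-1],None,fx=2.5,fy=2.5,interpolation=2))
aim(596,318,270,0);aim(596,318,130,0);print(get_obs()['qpos'].round(2))
E
```

```text
clock: 7.3
tool_pos: [610.4, 21.8, 297.7]
orientation: [2.216, 2.221, 0.008]
ft_force: [1.2, -0.4, -0.6]
width: 69.8
grasp_force: 0.0
aim [ 0.2959 -0.0122  0.0238] yaw 0.1 cur 0.1 q7 0.01 tilt [0.0008 0.0002]
aim [ 0.2959 -0.0123  0.1638] yaw 0.1 cur 0.1 q7 0.01 tilt [0.0008 0.0002]
[-0.61  0.25  0.62  1.48 -0.14  1.46  0.01]
```

View pics/s3.png

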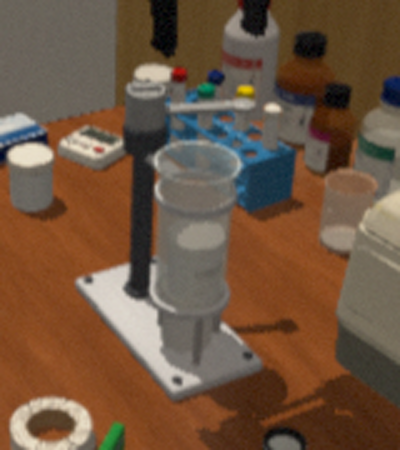

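```bash
python3 -m pendant '0.296 -0.012 0 0 0.8; 0.296 -0.012 0 0 0.8; 0.296 -0.012 0 0 0.8; 0.296 -0.012 0 0 0.8; 0.296 -0.012 0 0 0.8; 0.296 -0.012 0 0 0.8; 0.296 -0.012 0.05 0 0.8; 0.296 -0.012 0.1 0 0.8; 0.296 -0.012 0.15 0 0.8; 0.296 -0.012 0.18 0 0.8; 0.296 -0.012 0.18 0 0.8; 0.296 -0.012 0.18 0 0.8'
python3 - <<'E'
from h import *
im,d,w=pts('wrist')
m=((im.min(-1)>150)&(w[...,2]>45)&(w[...,2]<70)&(np.hypot(w[...,0]-596,w[...,1]-318)<45))
Q=w[m];print(len(Q),cv2.minEnclosingCircle(Q[:,:2].astype(np.float32)),Q[:,:2].min(0),Q[:,:2].max(0),Q[:,2].mean())
aim(595.5,318,34,0)
E
```

```text
clock: 8.6
tool_pos: [595.7, 317.8, 113.4]
orientation: [2.219, 2.224, -0.002]
ft_force: [0.2, 0.3, 1.3]
width: 78.2
grasp_force: 0.0
4153 ((596.110107421875, 321.5420227050781), 24.680416107177734) [572.43974961 303.67737603] [620.78017287 346.01704044] 57.41131956143964
aim [-0.0003 -0.0013  0.081 ] yaw 0.1 cur 0.1 q7 -0.39 tilt [0.0013 0.0006]
```

```bash
python3 -m pendant '0.001 0 0.04 0 0.8; 0.001 0 0.07 0 0.8; 0.001 0 0.079 0 0.8; 0.001 0 0.079 0 0.8; 0.001 0 0.079 0 -1; 0.001 0 0.079 0 -1; 0.001 0 0.079 0 -1; 0.001 0 0.079 0 -1; 0.001 0 0.079 0 -1; 0.001 0 0.079 0 -1; 0.001 0 0.079 0 -1; 0.001 0 0.03 0 -1; 0.001 0 -0.02 0 -1; 0.001 0 -0.07 0 -1; 0.001 0 -0.12 0 -1; 0.001 0 -0.17 0 -1; 0.001 0 -0.17 0 -1; 0.001 0 -0.17 0 -1' 25
python3 - <<'E'
from h import *
aim(607.7,21.5,272.4,0)
E
```

```text
clock: 10.45
tool_pos: [596.3, 319.1, 284.3]
orientation: [2.219, 2.224, 0.003]
ft_force: [-0.2, -0.2, -1.2]
width: 47.6
grasp_force: 25.0
aim [-0.2977  0.0107  0.0116] yaw 0.1 cur 0.1 q7 -0.43 tilt [0.0013 0.001 ]
```

```bash
python3 -m pendant '-0.298 0.011 0 0 -1; -0.298 0.011 0 0 -1; -0.298 0.011 0 0 -1; -0.298 0.011 0 0 -1; -0.298 0.011 0 0 -1; -0.298 0.011 0 0 -1; -0.298 0.011 0.01 0 -1; -0.298 0.011 0.01 0 -1; -0.298 0.011 0.01 0 -1; -0.298 0.011 0.01 0 -1; -0.298 0.011 0.01 0 -1'
python3 - <<'E'
from h import *
from scipy.optimize import least_squares
for n in('scene','side'):
    im,d,w=pts(n)
    for nm,lo,hi,r,R in(('pot',240,266,23,40),('tubebody',90,150,29,40)):
        m=(w[...,2]>lo)&(w[...,2]<hi)&(np.hypot(w[...,0]-608,w[...,1]-22)<R)
        if nm=='pot': m&=im.min(-1)>90
        Q=w[m];f=least_squares(lambda p:np.hypot(Q[:,0]-p[0],Q[:,1]-p[1])-r,[608,22],loss='soft_l1');print(n,nm,len(Q),f.x.round(1))
aim(607.7,21.5,219,0)
E
```

```text
clock: 11.55
tool_pos: [607.7, 22.6, 273.4]
orientation: [-2.216, -2.227, 0.0]
ft_force: [0.6, 0.4, -1.0]
width: 47.9
grasp_force: 25.0
scene pot 242 [607.7  22.5]
scene tubebody 701 [607.9  21.3]
side pot 182 [607.4  24.9]
side tubebody 475 [607.2  24.2]
aim [-0.0005 -0.0001  0.0546] yaw 0.2 cur 0.2 q7 0.02 tilt [ 0.     -0.0001]
```

Aligned again. I lower, release and rise.

```bash
python3 -m pendant '-0.001 0 0.03 0 -1; -0.001 0 0.045 0 -1; -0.001 0 0.054 0 -1; -0.001 0 0.054 0 -1; -0.001 0 0.054 0 -1; -0.001 0 0.054 0 0.6; -0.001 0 0.054 0 0.6; -0.001 0 0.054 0 0.6; -0.001 0 0.054 0 0.6; -0.001 0 0 0 0.6; -0.001 0 -0.05 0 0.6; -0.001 0 -0.1 0 0.6; -0.001 0 -0.1 0 0.6; -0.001 0 -0.1 0 0.6'
python3 - <<'E'
from h import *
im,d,w=pts('scene');cv2.imwrite('pics/s4.png',cv2.resize(im[150:330,270:430,::-1],None,fx=2.5,fy=2.5,interpolation=2))
m=(np.hypot(w[...,0]-608,w[...,1]-22)<18)&(im.min(-1)>120)&(w[...,2]>150);print(m.sum(),np.percentile(w[m][:,2],[5,50,95]) if m.sum() else 0)
aim(468,-195,370);print(get_obs()['qpos'].round(2))
E
```

```text
clock: 13.05
tool_pos: [608.4, 19.9, 375.2]
orientation: [2.217, 2.223, 0.004]
ft_force: [0.3, -0.1, -1.4]
width: 69.7
grasp_force: 0.0
116 [181.4126786  182.37035743 183.82291238]
aim [-0.2148 -0.1403  0.0033] yaw 0 cur 0.1 q7 0.01 tilt [0.0002 0.0001]
[-0.6   0.24  0.63  1.34 -0.14  1.61  0.01]
```

View pics/s4.png

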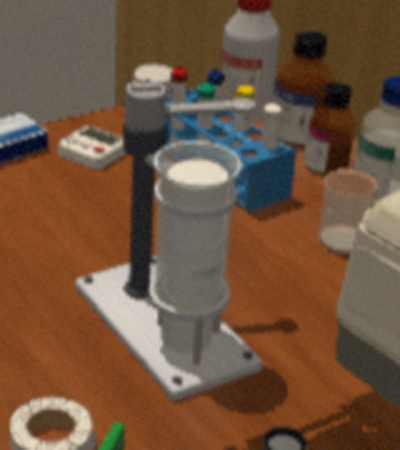

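The top lid now sits just below the mouth rim, in the crop at (197,172). Three pots are stacked. Next is the key.

```bash
python3 -m pendant '-0.235 -0.084 0 -72 0.2; -0.235 -0.084 0 -72 0.2; -0.235 -0.084 0 -72 0.2; -0.235 -0.084 0 -72 0.2; -0.235 -0.084 0 -72 0.2; -0.235 -0.084 0 -72 0.2; -0.235 -0.084 0.03 -72 0.2; -0.235 -0.084 0.06 -72 0.2; -0.235 -0.084 0.09 -72 0.2; -0.235 -0.084 0.12 -72 0.2; -0.235 -0.084 0.12 -72 0.2; -0.235 -0.084 0.12 -72 0.2'
python3 - <<'E'
from h import *
im,d,w=pts('wrist');cv2.imwrite('pics/w3.png',im[...,::-1]);np.savez('w3.npz',im=im,d=d,w=w)
def rect(m,n):
    Q=w[m];
    if len(Q)>9:print(n,len(Q),cv2.minAreaRect(Q[:,:2].astype(np.float32)),Q.mean(0).round(1))
near=np.hypot(w[...,0]-468,w[...,1]+196)<50
rect(near&(w[...,2]>72)&(w[...,2]<85),'bowtop')
rect(near&(w[...,2]>25)&(w[...,2]<33),'stand')
aim(468,-195,150,72)
print(get_obs()['qpos'].round(2))
E
```

```text
clock: 14.3
tool_pos: [523.7, -214.8, 253.1]
orientation: [-0.488, -3.101, 0.0]
ft_force: [0.1, -0.3, 0.9]
width: 52.0
grasp_force: 0.0
bowtop 443 ((469.6599426269531, -192.34945678710938), (9.94842529296875, 37.893707275390625), 68.97532653808594) [ 469.2 -192.2   76.4]
stand 1761 ((469.69293212890625, -192.29879760742188), (46.123565673828125, 55.99494934082031), 69.1148910522461) [ 468.6 -192.    30. ]
aim [0.0598 0.0019 0.1042] yaw 0.1 cur 72.1 q7 1.66 tilt [-0.0001 -0.0002]
[-0.26  0.16  0.65  1.65 -0.1   1.36  1.66]
```

View pics/w3.png

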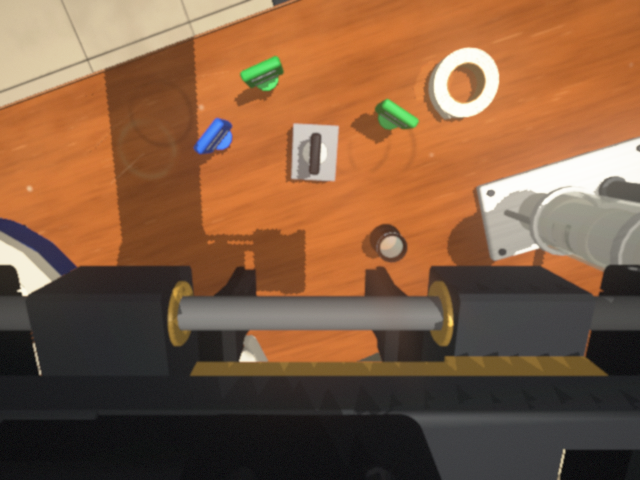

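The dark key stands in the grey block at (315,152), with the two green ones at (262,73) and (397,115) and the blue one at (214,136). I'm taking the dark one.

```bash
python3 -m pendant '0.059 0.003 0.03 3 0.2; 0.059 0.003 0.07 3 0.2; 0.059 0.003 0.11 3 0.2; 0.059 0.003 0.11 3 0.2; 0.059 0.003 0.11 3 0.2; 0.059 0.003 0.15 3 0.2; 0.059 0.003 0.18 3 0.2; 0.059 0.003 0.2 3 0.2; 0.059 0.003 0.214 3 0.2; 0.059 0.003 0.214 3 0.2; 0.059 0.003 0.214 3 0.2'
python3 - <<'E'
from h import *
aim(469,-194,39,69)
E
```

```text
clock: 15.45
tool_pos: [470.4, -194.7, 41.2]
orientation: [0.568, 3.088, -0.0]
ft_force: [-0.4, -0.4, 0.2]
width: 52.4
grasp_force: 0.0
aim [0.0016 0.0001 0.0022] yaw 0.1 cur 69.1 q7 1.68 tilt [ 0.0019 -0.0006]
```

```bash
python3 -m pendant '0.001 0 0.002 0 -0.4; 0.001 0 0.002 0 -0.6; 0.001 0 0.002 0 -0.9; 0.001 0 0.002 0 -1; 0.001 0 0.002 0 -1; 0.001 0 0.002 0 -1; 0.001 0 0.002 0 -1; 0.001 0 0.002 0 -1; 0.001 0 0.002 0 -1; 0.001 0 0.002 0 -1' 30
python3 - <<'E'
from h import *
aim(469,-194,39,69)
E
```

```text
clock: 16.45
tool_pos: [468.1, -193.8, 37.6]
orientation: [-0.569, -3.09, -0.0]
ft_force: [-1.3, 0.9, 1.3]
width: 10.1
grasp_force: 30.0
aim [-0.0009  0.0001 -0.0014] yaw 0.1 cur 69.1 q7 1.69 tilt [-0.  0.]
```

```bash
python3 -m pendant '0 0 -0.05 0 -1; 0 0 -0.1 0 -1; 0 0 -0.15 0 -1; 0 0 -0.2 0 -1; 0 0 -0.25 0 -1; 0 0 -0.29 0 -1; -0.084 0.33 -0.29 0 -1; -0.084 0.33 -0.29 0 -1; -0.084 0.33 -0.29 0 -1; -0.084 0.33 -0.29 0 -1; -0.084 0.33 -0.29 0 -1; -0.084 0.33 -0.29 0 -1; -0.084 0.33 -0.29 0 -1; -0.084 0.33 -0.29 0 -1; -0.084 0.33 -0.29 0 -1; -0.084 0.33 -0.29 0 -1; -0.084 0.33 -0.29 0 -1; -0.084 0.33 -0.29 0 -1'
python3 - <<'E'
from h import *
im,d,w=pts('wrist');cv2.imwrite('pics/w4.png',im[...,::-1]);np.savez('w4.npz',im=im,d=d,w=w)
near=np.hypot(w[...,0]-608,w[...,1]-107)<30
Q=w[near&(abs(w[...,2]-222)<6)];print(len(Q),cv2.minEnclosingCircle(Q[:,:2].astype(np.float32)),Q.mean(0))
Q=w[near&(w[...,2]>185)&(w[...,2]<214)];print(len(Q),Q.mean(0))
for n in('scene','side'):
    im,d,w=pts(n);np.savez(n+'4.npz',im=im,d=d,w=w)
aim(608,107,270,70)
E
```

```text
clock: 18.25
tool_pos: [663.9, 83.5, 328.2]
orientation: [0.571, 3.089, 0.001]
ft_force: [-0.7, -0.8, 0.5]
width: 9.8
grasp_force: 30.0
1368 ((609.3524169921875, 110.53446197509766), 17.370786666870117) [609.16890913 110.47871113 221.40190149]
658 [615.95306107 107.80734447 197.97541361]
aim [0.0604 0.0013 0.0579] yaw -0.9 cur 69.1 q7 1.13 tilt [0.0004 0.0003]
```

View pics/w4.png

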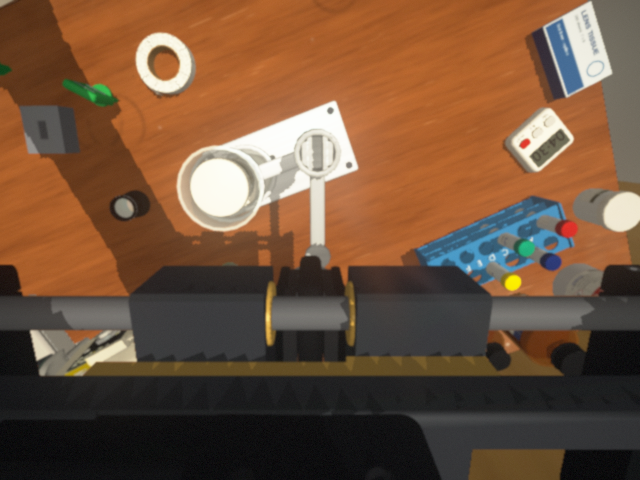

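The wrist view shows the drum with its slot at (317,153), the arm pointing down to (318,250), and the lidded stack at (218,187). I measure the arm and slot angle.

Run:
```python
from h import *
z=np.load('w4.npz');im,w=z['im'],z['w']
D=np.array([609.35,110.5])
r=np.hypot(w[...,0]-D[0],w[...,1]-D[1])
m=(w[...,2]>195)&(w[...,2]<207)&(r>25)&(r<85)&(w[...,0]>D[0]+20)&(np.abs((w[...,0]-D[0])*.34+(w[...,1]-D[1])*.94)<15)
Q=w[m][:,:2];l=cv2.fitLine(Q.astype(np.float32),2,0,.01,.01).ravel();print(m.sum(),'arm ang',np.degrees(np.arctan2(l[1],l[0]))%180-180,'offset of drum',(D-l[2:])@[-l[1],l[0]])
# slot: low depth inside drum
s=(r<15)&(w[...,2]<216);Q=w[s][:,:2]
print(s.sum(),cv2.minAreaRect(Q.astype(np.float32)) if s.sum()>5 else 0)
p=im[135:172,298:337];g=p.mean(-1).astype(np.uint8);dk=((g<np.percentile(g,25))&(r[135:172,298:337]<14))
uv=np.argwhere(dk)[:,::-1]+[298,135]
P=np.array([ray('wrist',*q,222)[:2] for q in uv],np.float32);print(len(P),cv2.minAreaRect(P),P.mean(0))
# held key in scene views: blade region
for n in('scene','side'):
    w=np.load(n+'4.npz')['w'];m=(np.hypot(w[...,0]-664,w[...,1]-83.5)<25)&(w[...,2]>288)&(w[...,2]<326);Q=w[m]
    print(n,m.sum(),Q[:,2].min(),Q.mean(0).round(1),[Q[(Q[:,2]>a)&(Q[:,2]<a+8)].mean(0).round(1) for a in(296,304,312)])
aim(607.8,109,275,70)
```

```text
1104 arm ang -19.593658 offset of drum 0.7714230457676514
427 ((609.4490356445312, 110.53053283691406), (24.9603328704834, 25.32393455505371), 36.464717864990234)
355 ((609.1983642578125, 111.63304138183594), (22.238025665283203, 23.187421798706055), 24.49136734008789) [609.1339 111.5248]
scene 136 294.6273601264373 [663.7  77.1 311.3] [array([665.4,  79.2, 300.4]), array([665.4,  78.7, 307.6]), array([663.1,  76.6, 315.9])]
side 86 294.1023000093123 [663.8  80.2 309.9] [array([665.3,  82.1, 300.5]), array([665. ,  82.4, 308.1]), array([661. ,  79.2, 316.4])]
aim [0.0613 0.0031 0.0529] yaw -0.9 cur 69.1 q7 1.13 tilt [0.0004 0.0003]
```

```bash
python3 -m pendant '0.0612 0.0028 0 -1.2 -1; 0.0612 0.0028 0 -1.2 -1; 0.0612 0.0028 0.03 -1.2 -1; 0.0612 0.0028 0.05 -1.2 -1; 0.0612 0.0028 0.062 -1.2 -1; 0.0612 0.0028 0.062 -1.2 -1; 0.0612 0.0028 0.062 -1.2 -1; 0.0612 0.0028 0.062 -1.2 -1'
python3 - <<'E'
from h import *
aim(607.8,108.6,266,70.4)
S=[]
for n in('scene','side'):
    im,d,w=pts(n);u,v=(329,180) if n=='scene' else (334,185);S.append(cv2.resize(im[v-45:v+35,u-40:u+40,::-1],None,fx=5,fy=5,interpolation=2))
    m=(np.hypot(w[...,0]-608,w[...,1]-108)<25);Q=w[m]
    for a,b in((200,219),(233,255)):
        k=Q[(Q[:,2]>a)&(Q[:,2]<b)];print(n,a,len(k),k.mean(0).round(1),k.min(0).round(1),k.max(0).round(1))
cv2.imwrite('pics/s5.png',np.hstack(S))
E
```

```text
clock: 19.2
tool_pos: [608.6, 109.0, 266.8]
orientation: [0.536, 3.094, 0.001]
ft_force: [-0.1, 0.4, -0.5]
width: 10.1
grasp_force: 30.0
aim [ 0.0006 -0.0006  0.0008] yaw -0.1 cur 70.3 q7 1.07 tilt [0.0017 0.0004]
scene 200 193 [605.5 100.3 211.3] [590.4  88.3 200.1] [630.8 125.5 219. ]
scene 233 70 [609.3 104.8 243.7] [602.1  98.4 233. ] [617.9 112.6 252.6]
side 200 127 [605.  103.1 211.7] [588.9  91.  200.3] [628.8 125.9 219. ]
side 233 53 [609.7 106.9 244. ] [600.7 101.1 234. ] [618.8 113.9 252.7]
```

View pics/s5.png

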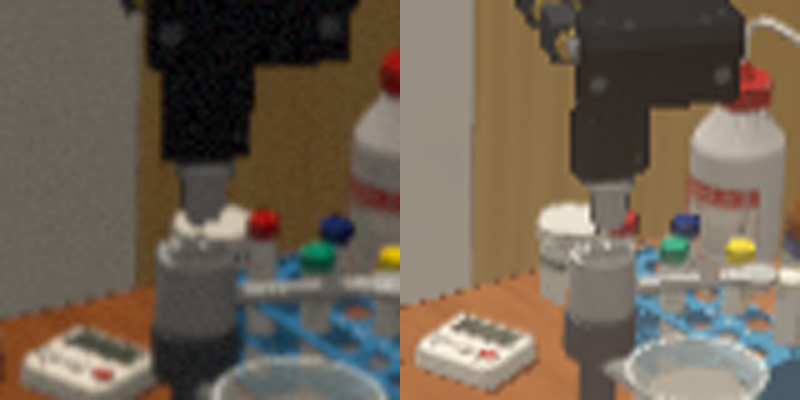

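The blade hangs centred over the slot, perhaps 1 mm off along it, so I descend slowly.

```bash
python3 -m pendant '0.0015 -0.0005 0.005 0 -1; 0.0015 -0.0005 0.009 0 -1; 0.0015 -0.0005 0.012 0 -1; 0.0015 -0.0005 0.015 0 -1; 0.0015 -0.0005 0.018 0 -1; 0.0015 -0.0005 0.02 0 -1; 0.0015 -0.0005 0.02 0 -1; 0.0015 -0.0005 0.02 0 -1'
python3 -c "
from h import *
aim(607.8,108.6,229.6,70.4)"
```

```text
clock: 20.1
tool_pos: [606.3, 109.3, 245.5]
orientation: [-0.536, -3.095, -0.0]
ft_force: [0.7, 2.1, -0.6]
width: 9.6
grasp_force: 30.0
aim [-0.0016 -0.0002  0.0159] yaw -0.0 cur 70.4 q7 1.07 tilt [-0.0001  0.0001]
```

```bash
python3 -m pendant '0 0 0.003 0 -1; 0 0 0.006 0 -1; 0 0 0.009 0 -1; 0 0 0.012 0 -1; 0 0 0.014 0 -1; 0 0 0.016 0 -1; 0 0 0.016 0 -1; 0 0 0.016 0 -1'
python3 -c "
from h import *
aim(607.8,108.6,229.6,70.4)
print(get_obs()['qpos'].round(2))"
```

```text
clock: 20.9
tool_pos: [606.4, 109.3, 229.8]
orientation: [0.536, 3.095, 0.001]
ft_force: [-0.5, 1.9, 3.2]
width: 10.0
grasp_force: 30.0
aim [-0.0015 -0.0002  0.0002] yaw -0.0 cur 70.4 q7 1.08 tilt [0.0003 0.0003]
[-0.62  0.27  0.46  1.56 -0.12  1.34  1.08]
```

```bash
python3 -m pendant '-0.001 0 0 6 -1; -0.001 0 0 12 -1; -0.001 0 0 18 -1; -0.001 0 0 24 -1; -0.001 0 0 30 -1; -0.001 0 0 36 -1; -0.001 0 0 42 -1; -0.001 0 0 48 -1; -0.001 0 0 54 -1; -0.001 0 0 60 -1; -0.001 0 0 65 -1; -0.001 0 0 70 -1; -0.001 0 0 73 -1; -0.001 0 0 75 -1; -0.001 0 0 75 -1; -0.001 0 0 75 -1'
python3 - <<'E'
from h import *
o=get_obs();print(o['ft_torque'].round(3),o['qpos'].round(2));aim(607.5,109,229.6)
for n in('scene','side'):
    im,d,w=pts(n)
    m=(w[...,2]>194)&(w[...,2]<208)&(w[...,1]<85)&(w[...,1]>0)&(abs(w[...,0]-608)<40)
    Q=w[m&(im.min(-1)>60)];Q=Q[Q[:,2]>197]
    if len(Q)>5:
        l=cv2.fitLine(Q[:,:2].astype(np.float32),2,0,.01,.01).ravel();print(n,len(Q),l,np.degrees(np.arctan2(l[1],l[0])))
E
```

```text
clock: 22.5
tool_pos: [608.9, 109.7, 230.2]
orientation: [2.307, 2.129, 0.006]
ft_force: [6.8, 2.9, -0.1]
width: 9.7
grasp_force: 30.0
[ 0.833 -1.55   0.074] [-0.77  0.3   0.65  1.57 -0.18  1.34 -0.18]
aim [-0.0008 -0.0014  0.0006] yaw 0 cur -4.6 q7 -0.18 tilt [0.0041 0.001 ]
scene 147 [ 6.0011544e-03 -9.9998200e-01  6.0843469e+02  4.2199028e+01] -89.65615
side 94 [ 1.1802472e-03 -9.9999928e-01  6.0725842e+02  4.4675243e+01] -89.93237
```

```bash
python3 -m pendant '0 -0.001 0 2 -1; 0 -0.001 0 4 -1; 0 -0.001 0 4 -1; 0 -0.001 0 4 -1'
python3 - <<'E'
from h import *
o=get_obs();print(o['ft_torque'].round(3));aim(607.5,109,229.6)
for n in('scene','side'):
    im,d,w=pts(n)
    m=(w[...,2]>197)&(w[...,2]<208)&(w[...,1]<85)&(w[...,1]>0)&(abs(w[...,0]-608)<40)
    Q=w[m&(im.min(-1)>60)]
    l=cv2.fitLine(Q[:,:2].astype(np.float32),2,0,.01,.01).ravel();print(n,len(Q),np.degrees(np.arctan2(l[1],l[0])))
E
```

```text
clock: 23.0
tool_pos: [609.1, 109.3, 230.3]
orientation: [2.379, 2.045, 0.008]
ft_force: [12.9, 2.8, -3.6]
width: 9.5
grasp_force: 30.0
[ 0.745 -3.224  0.095]
aim [-0.0005 -0.0016  0.0007] yaw 0 cur -8.6 q7 -0.25 tilt [0.0068 0.0003]
scene 145 89.008354
side 97 89.4604
```

The arm lies across the mouth, at its stop. I relieve the side load, let go and rise.

```bash
python3 -m pendant '0 0.0025 0 -2 -1; 0 0.0025 0 -3 -1; 0 0.0025 0 -3 -1; 0 0.0025 0 -3 -0.6; 0 0.0025 0 -3 -0.3; 0 0.0025 0 -3 0; 0 0.0025 0 -3 0; 0 0.0025 0 -3 0; 0 0.0025 -0.02 -3 0; 0 0.0025 -0.05 -3 0; 0 0.0025 -0.1 -3 0; 0 0.0025 -0.15 -3 0; 0 -0.05 -0.18 -3 0; 0 -0.1 -0.18 -3 0; 0 -0.1 -0.18 -3 0; 0 -0.1 -0.18 -3 0; 0 -0.1 -0.18 -3 0'
python3 - <<'E'
from h import *
S=[]
for n in('scene','side'):
    im,d,w=pts(n);u,v=(340,215) if n=='scene' else (344,220);S.append(cv2.resize(im[v-60:v+60,u-40:u+40,::-1],None,fx=5,fy=5,interpolation=2))
    m=(w[...,2]>197)&(w[...,2]<208)&(w[...,1]<85)&(w[...,1]>0)&(abs(w[...,0]-608)<40)
    Q=w[m&(im.min(-1)>60)];l=cv2.fitLine(Q[:,:2].astype(np.float32),2,0,.01,.01).ravel();print(n,len(Q),np.degrees(np.arctan2(l[1],l[0])))
    K=w[(np.hypot(w[...,0]-608,w[...,1]-108)<30)&(w[...,2]>232)&(w[...,2]<300)];print('key',K.min(0).round(),K.max(0).round(),K.mean(0).round(1), K[K[:,2]>258].mean(0).round(1),K[K[:,2]<245].mean(0).round(1))
cv2.imwrite('pics/s6.png',np.hstack(S))
E
```

```text
clock: 24.8
tool_pos: [507.8, 123.8, 409.4]
orientation: [-2.328, -2.109, -0.0]
ft_force: [0.5, 0.6, 0.1]
width: 43.6
grasp_force: 0.0
scene 148 89.66077
key [601.  83. 232.] [614. 121. 268.] [605.2  97.9 251.7] [605.9  99.8 263.9] [604.8  96.8 238.8]
side 95 89.8737
key [600.  86. 232.] [613. 127. 268.] [604.4 101.9 251.2] [605.5 102.7 263.5] [603.8 102.4 238.1]
```

View pics/s6.png

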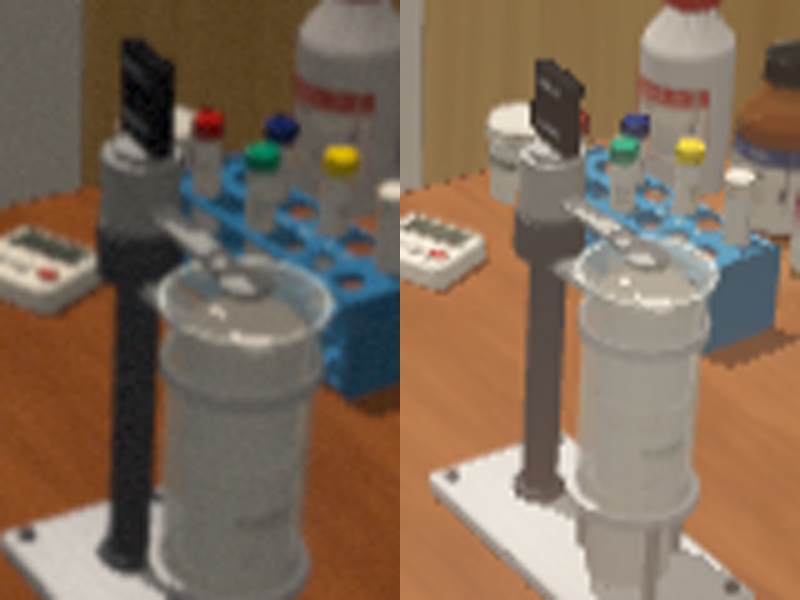

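The key stands upright in the drum, collar down, with its top at 268 mm. The arm lies across the mouth over the stack. I hand in.

```bash
python3 -c "
from workcell import *
print(sign_off())"
```

```text
the job is handed in; nothing more can be done
None
```

I handed the job in at about 25 s of the 64 s: both pots are stacked in the tube on the first one, the key is fully down in the lock and turned to its stop, and the arm lies across the mouth; sign-off gave no verdict, so these results rest on my last camera measurements, with the key sitting about 3–4 mm off the lock axis (5 mm allowed).

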